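Lock a telescope draw tube in the ratchet V-clamp

TASK

The scissor clamp on the V-block is ratcheted shut with nothing in it: press its moving handle down sideways out of the teeth and let it swing fully open, then stand the brass draw tube upright on the base plate between the pad and the V. Close the handles firmly but gently, with about 13 newtons at the finger bow, so that the ratchet catches and keeps the tube gripped in the V when you let go; do not crush the tube, force the handle, or disturb the other things on the table.

Things in the scene. Friction and masses are not known exactly. Their poses are not given: they have to be found in the camera images.
- clamp: Fixed cast-iron base plate 125 x 150 x 8 mm carrying a V-block (top 50 mm above table) and a nickel scissor clamp. Origin on the table under the pivot. Own axes, z up: V-block and jaws lie towards +y; V opens to -x, pad pushes to +x. Both handles reach towards -y, the moving one on the +x side of the fixed one. Handles hang free 27 mm above the table, past the base plate.
- pivot (a point): Top of the vertical pivot post, 24 mm thick, 56 mm above the table. From it, in the clamp's x, y: the seat is at (22, 80) mm, the fixed bow at (-30, -125) mm; the moving bow lies at (125 sin a, -125 cos a) mm with a = 0.2 - lever angle.
- seat (a point): Fixed point on the base plate's top (8 mm above the table) where the tube's axis stands when pressed fully into the V, 80 mm from the pivot. With the clamp open the tube has 5 to 15 mm of play from here towards the clamp's -x (the pad is screwed to a different depth each time); stood 3 mm from here towards -x it clears both V and pad.
- fixed_bow (a point): Centre of the top of the fixed handle's finger bow: flat loop 15 mm wide, 41 mm long, 5 mm thick, top 36.5 mm above the table. It does not move. Over both bows the clamp is 70 mm wide when open.
- ratchet (a point): Middle of the top of the ratchet leaf, a nickel strip 52 x 12 mm, top 49 mm above the table, that crosses over both handles 90 mm from the pivot with its teeth underneath. It lifts a few mm by itself as the handle's tooth rides past. Keep fingers clear of it.
- moving_bow (a point): Centre of the top of the moving handle's finger bow: the same loop, 125 mm from the pivot, top 36.5 mm above the table when not pressed. Closing moves it towards the fixed bow (clamp's -x), opening away from it. A fingertip can press it down, or push it shut from its outer side.
- handle: Moving handle (origin on the table under the pivot, along its own -y). Pressed down at its bow it leaves the teeth at 5 N (4 mm), stop at 9 N (10 mm); over 30 N of finger force spoils it. Its spring (1 to 3 N at the bow) then opens it, but a pressing fingertip also holds it by friction: carry the finger along the whole opening arc while pressing, then lift, or it drops into a tooth again.
- lever (a joint): Angle of the moving handle and jaw about the pivot, rad: 0 = fully open, grows as the handles close, stop at 0.312. Teeth hold it at about 0.09, 0.135, 0.18, 0.224, 0.27; it starts shut at 0.224. Below 0.075 it is free of the teeth and springs open to 0.
- jaw: Moving jaw, a springy arm on the lever (origin under the pivot) with a brass pad 20 mm wide, 22 to 46 mm above the table, on a set screw. The pad's depth is unmeasured: it meets the tube at lever 0.07 to 0.19. From there its push grows 175 N per rad, 8 N per tooth; over 20 N crushes the tube. 12 to 14 N of slow sideways push on the moving bow, then letting go, leaves a safe grip: push = (N x 0.13 - 0.3) / 0.08, a tooth ramp taking up to 1 N.
- tube: Brass telescope draw tube, upright cylinder 32 mm diameter, 90 mm tall, about 0.18 kg, with black end and lens on top. Starts standing on the table; origin at the centre of its underside.
- prism: Glass triangular prism standing on end, 45 mm sides, 40 mm tall; origin under its centre. Leave alone.
- lens_cell: Black lens cell with a glass disc, 52 mm diameter, 12 mm tall; origin under its centre. Leave alone.
- eyepiece: Brass eyepiece, 40 mm diameter, 46 mm tall; origin under its centre. Leave alone.
- square: Blued steel square lying flat, 109 x 70 mm, 12 mm thick; origin on the table near its stock. Leave alone.
- lens_box: Lacquered mahogany lens box, 62 x 92 mm, 43 mm tall; origin under its centre. Leave alone.
- screwdriver: Wood-handled screwdriver lying flat, 140 mm long. Leave alone.

How it is judged:
On the way, in this order (a step that is already met when the one before it is completed fails the run):
1. the handle is pressed out of the teeth and the clamp stands fully open (value of joint lever below 0.03 rad), for 0.2 s.
2. the tube stands on the base plate between pad and V, let go, the clamp still open (distance between tube and seat below 0.017 m and angle between tube's own z axis and vertical below 0.06 rad and contact force between the fingers and tube below 0.1 N and value of joint lever below 0.05 rad), for 0.2 s.
At the end, for the whole second after the job is handed in: The tube stands upright (within 0.06 rad) on the base plate, within 4 mm of the seat in the V, at rest, the handles still shut (lever above 0.06 rad and still), and the ratchet alone keeps the pad pressing on the tube with more than 5 N (contact force between jaw and tube above 5 N and distance between tube and seat below 0.004 m and angle between tube's own z axis and vertical below 0.06 rad and value of joint lever above 0.06 rad and linear speed of tube below 0.01 m/s and velocity of joint lever between -0.02 and 0.02 rad/s); the robot touches nothing.
It fails at once if the tube is crushed: more than 20 N from the jaw (contact force between jaw and tube above 20 N).
It fails at once if the moving handle is forced with more than 30 N (contact force between the fingers and handle above 30 N).
It fails at once if the tube is tipped over (angle between tube's own z axis and vertical above 0.5 rad).
It fails at once if a bystander is disturbed (moved more than 15 mm) (distance of any of prism, lens_cell, eyepiece, square, lens_box, screwdriver from where it was at the start of the episode above 0.015 m).
It also fails if it takes over 67 s, if anything falls off the work surface, if the arm or the gripper's body presses on something with over 40 N, if the wrist force passes 120 N, or if a joint passes its speed limit or range.

ROBOT

A 6-joint arm with a two-finger parallel gripper is mounted at the origin on the work surface. World frame = base frame: x ahead of the robot, y to its left, z up, the work surface at z = 0. Lengths are in m, angles in rad, forces in N, time in s.
With the tool pointing down it reaches from about 0.35 to 0.975 m from the base axis. Payload 4.9 kg.
Tool frame: the origin (TCP) lies at the very end of the fingers, on their centre line; the grasp point (between the pads) lies 19 mm behind it; x points along the fingers, y is the direction in which the jaws open and shut, and the axes are right-handed (so a half turn about x gives the same grasp; the last joint's range is limited). The gripper opens to 85 mm and grips with 20 to 120 N. Pads are 22 mm wide; open, the fingers measure 114 mm over their backs; the gripper's body (76 mm by 85 mm) begins 54 mm behind the grasp point. The pads swing forward as they close: fully open they stand 13 mm farther back than shut.
Start: joints at [1.099, 0.053, 1.613, -0, 1.476, -0.119], TCP at [0.216, 0.586, 0.231] pointing down, gripper open.
Joint ranges: [-3.01, 3.01], [-1.01, 2.22], [0.06, 2.58], [-1.02, 4.17], [0.09, 2.62], [-3.14, 3.14]. Speed limits (rad/s): [2.57, 2.57, 3.14, 3.14, 3.14, 3.14].

INTERFACE

Orientations are given as a rotation vector (axis times angle).
In Python, from station import ctrl, get_image, calibration, finish_job, search_frame, cut_out, mark_of gives the robot as it stands. The module is installed in compiled form; this text tells all that it offers.
- The arm moves only by the tool arm_command, never from a script. Its argument "plan" is a list that holds one entry, the list of rows, each a list of 7 numbers: the shift along the tool's x, y, z in m, then the turn, a rotation vector about the tool's x, y, z in degrees, then the finger opening in m, from 0 to 0.0854. A call has 1 to 20 rows; each row shifts and turns the pose as measured when the row begins, along the tool's axes as they then stand; what a row does not reach is not made up. A row lasts 1/12 s, in which the tool goes at most 41.7 mm and 7.16 degrees, less where a joint would pass 70% of its speed; a pose out of reach is approached as far as the arm can. A call with a gripper value outside its range is refused whole. The fingers move at their own pace and stop on an object; "squeeze" is the grip in N (left out, the last holds). Time passes only in rows, so rows that do not move let the fingers close. It gives the time, the measured TCP pose, the force and the opening at its end, in the units of the state.
- ctrl.get_obs(): the state, without advancing time (a new reading comes with each control period).
- get_image(name): name is "side" or "top" or "wrist"; returns the picture (400x640x3 uint8, red, green, blue); there is no depth.
- calibration(name): a dict with "fx", "fy", "cx", "cy" (pixels), "cam_to_world" (4x4, takes a point from camera to world coordinates); the wrist camera has in their place "hand_eye" (4x4, takes a point from camera to tool coordinates, whose origin is the TCP and whose axes are the tool frame's). Camera axes: x right, y down, z forward; pixel columns grow to the right and rows downward; lengths in m; the calibration is good to about 2 mm. A picture is of the moment at which its call begins: read the wrist's pose just before it. calibration takes no time and is no camera call.
- finish_job(): hands the job in, once; it reports no verdict.
Trained networks look in the newest picture that a camera, given by its name, has taken for a name from the list of things; names that differ only in an ending like _2 or _b are one class to them, and where a whole thing is asked for, a point or a joint stands for the part that bears it (a point fixed in the world has none). Each returns a list of dicts, best first, with "conf" (0 to 1); they miss things now and then, are a little off and sometimes report something else, mostly with a low value. They report only what shows in the picture. A call takes as long as a camera call.
- search_frame(camera, thing): "at" ([x, y, z] in m, in the coordinates of the camera as it stood for that picture, good to about 4 mm: the middle of the surface that is visible of it).
- cut_out(camera, thing): "mask" (400x640 bool, what is visible of it).
- mark_of(camera, thing): "at" ([x, y, z] in m, in the coordinates of the camera as it stood for that picture, good to about 4 mm: a listed point, or the origin of a listed thing).
The state is a dict: "t": time; "q": joint angles; "dq": joint speeds; "effort": joint torques, N m; "tool_pos": TCP position; "tool_rot": TCP orientation; "contact_force": force on the tool from outside, world axes, zero at the start; "wrist_torque": the same for the moment, N m; "opening": finger opening in m.
Only numpy, scipy, OpenCV 4.12 (cv2) and the standard library are available. Lean on these libraries where they do the work, as an engineer would, in place of code of your own. Each camera call takes 0.05 s, during which the arm holds its last target. There are 200 camera calls.

## Working session

There is one attempt and no reset: what is moved stays moved. The work goes in short steps, Python scripts to look and compute and a tool call to move; the robot and the scene stay as the last step left them, time stands still between calls to the robot, and variables do not carry over. Pictures are saved under pics/ and viewed, about 8 in all and at most 12, crops included, and the job is handed in when it is done.

Besides the shell and the picture viewer there is one more tool, called as a command line: name --argument value ..., lists and objects as JSON in quotes. arm_command: Moves the arm, as the interface text tells. Its arguments: {"type":"object","properties":{"plan":{"type":"array","items":{"type":"array","items":{"type":"array","items":{"type":"number"}}}},"squeeze":{"type":"number"}},"required":["plan"]}

```bash
mkdir -p pics
cat > h.py <<'E'
import numpy as np, cv2
from scipy.spatial.transform import Rotation as R
from station import *
def T(o=None):
    o=o or ctrl.get_obs(); M=np.eye(4); M[:3,:3]=R.from_rotvec(o["tool_rot"]).as_matrix(); M[:3,3]=o["tool_pos"]; return M
def c2w(cam):
    c=calibration(cam)
    return np.array(c["cam_to_world"]) if "cam_to_world" in c else T()@np.array(c["hand_eye"])
def w(M,p): return (M@np.r_[p,1])[:3]
def snap(cam,name=None):
    M=c2w(cam); im=get_image(cam)
    if name: cv2.imwrite(f"pics/{name}.png",im[:,:,::-1])
    return M,im
def proj(cam,M,p):
    c=calibration(cam); q=(np.linalg.inv(M)@np.r_[p,1])[:3]
    return np.array([c["fx"]*q[0]/q[2]+c["cx"],c["fy"]*q[1]/q[2]+c["cy"]])
E
python3 - <<'E'
from h import *
np.set_printoptions(precision=4,suppress=True)
o=ctrl.get_obs(); print(o["t"],o["tool_pos"],T()[:3,:3].tolist(),o["opening"])
ims=[]
for cam in ["top","side"]:
    M,im=snap(cam); ims.append(im)
    for th in ["pivot","seat","fixed_bow","moving_bow","ratchet","tube","clamp"]:
        for d in mark_of(cam,th)[:1]: print(cam,th,round(d["conf"],2),w(M,d["at"]))
    if cam=="top":
        for th in ["prism","lens_cell","eyepiece","square","lens_box","screwdriver"]:
            for d in mark_of(cam,th)[:1]: print(cam,th,round(d["conf"],2),w(M,d["at"]))
im=cv2.resize(np.vstack(ims),(480,600)); cv2.imwrite("pics/a.png",np.vstack(ims)[:,:,::-1])
cv2.imwrite("pics/top.png",ims[0][:,:,::-1]);cv2.imwrite("pics/side.png",ims[1][:,:,::-1])
print(ctrl.get_obs()["t"])
E
```

```text
0.0 [0.2157 0.586  0.2301] [[-0.0009462734328593569, 0.3455463176774096, 0.9384012185127281], [-0.0018445119579278135, 0.9383994392002075, -0.34554752246886833], [-0.9999978511688049, -0.0020578747091834215, -0.0002506181437513799]] 0.08571202778195235
top pivot 0.77 [0.5829 0.0057 0.0594]
top seat 0.97 [0.5973 0.0912 0.009 ]
top fixed_bow 0.61 [ 0.5705 -0.1241  0.0313]
top moving_bow 0.61 [ 0.5973 -0.1238  0.0359]
top ratchet 0.7 [ 0.5917 -0.0828  0.049 ]
top tube 0.51 [ 0.4333  0.1474 -0.0002]
top clamp 0.95 [ 0.5825  0.0071 -0.0002]
top prism 0.7 [0.7624 0.185  0.0012]
top eyepiece 0.49 [ 0.7484  0.1156 -0.    ]
top square 0.73 [ 0.3861 -0.1922 -0.0009]
top lens_box 0.58 [0.5434 0.3619 0.0053]
top screwdriver 0.79 [ 0.6262 -0.3926 -0.0016]
side pivot 0.97 [0.5893 0.0101 0.0554]
side seat 0.88 [0.5968 0.0886 0.0087]
side fixed_bow 0.65 [0.5927 0.0079 0.0028]
side moving_bow 0.72 [ 0.6    -0.1176  0.0349]
side ratchet 0.9 [ 0.5969 -0.0817  0.0487]
side tube 0.78 [ 0.4383  0.1455 -0.0037]
side clamp 0.58 [ 0.5901  0.0076 -0.0011]
1.1
```

View pics/top.png

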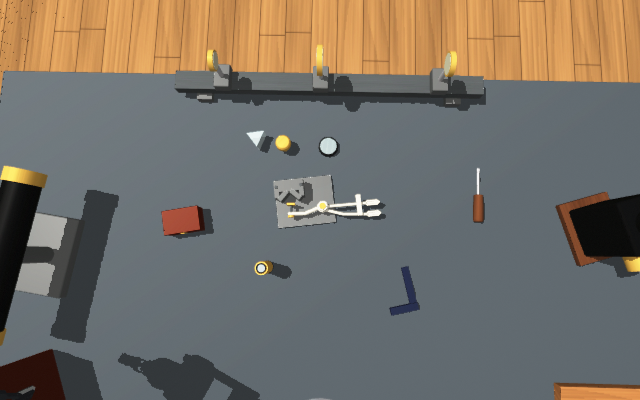

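View pics/side.png

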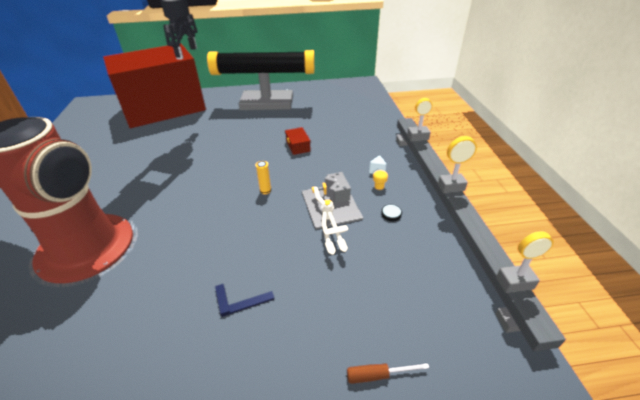

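The top picture shows the clamp at about (322,206), its handles running right (world -y) and its V-block at upper left. The tube is at (263,268). The networks agree with it, and the clamp is yawed about +5°. Next I'll look closely with the wrist camera.

```bash
cat >> h.py <<'E'
np.set_printoptions(precision=4,suppress=True)
def goto(p,xdir_deg=None):
    "shift in current tool axes to world p; turn about tool x so that tool y points at xdir_deg in world"
    M=T(); d=M[:3,:3].T@(np.array(p)-M[:3,3]); print("tool shift mm",d*1000,"rows",np.linalg.norm(d)/.0417)
    if xdir_deg is not None:
        G=np.column_stack([[0,0,-1],[np.cos(np.radians(xdir_deg)),np.sin(np.radians(xdir_deg)),0],np.zeros(3)]); G[:,2]=np.cross(G[:,0],G[:,1])
        print("turn deg (tool axes)",np.degrees(R.from_matrix(M[:3,:3].T@G).as_rotvec()))
E
python3 - <<'E'
from h import *
c=calibration("wrist");print(c["fx"],c["cx"],c["cy"],np.array(c["hand_eye"]))
goto([0.53,-0.02,0.27],95)
E
```

```text
277.10541743285376 317.0664507510429 196.1758085990607 [[ 0.0014 -0.2678  0.9635 -0.1426]
 [ 1.      0.0002 -0.0014 -0.0005]
 [ 0.0002  0.9635  0.2678 -0.0676]
 [ 0.      0.      0.      1.    ]]
tool shift mm [ -38.689  -460.6167  504.2554] rows 16.404316908961952
turn deg (tool axes) [-25.2154   0.0004  -0.0027]
```

arm_command --plan '[[[0, 0, 0, -6.3, 0, 0, 0.085], [0, 0, 0, -6.3, 0, 0, 0.085], [0, 0, 0, -6.3, 0, 0, 0.085], [0, 0, 0, -6.3, 0, 0, 0.085], [-0.0026, -0.042, 0.0165, 0, 0, 0, 0.0], [-0.0026, -0.0376, 0.0165, 0, 0, 0, 0.0], [-0.0026, -0.0376, 0.0165, 0, 0, 0, 0.0], [-0.0026, -0.0376, 0.0165, 0, 0, 0, 0.0], [-0.0026, -0.0376, 0.0165, 0, 0, 0, 0.0], [-0.0026, -0.0376, 0.0165, 0, 0, 0, 0.0], [-0.0026, -0.0376, 0.0165, 0, 0, 0, 0.0], [-0.0026, -0.0376, 0.0165, 0, 0, 0, 0.0], [-0.0026, -0.0376, 0.0165, 0, 0, 0, 0.0], [-0.0026, -0.0376, 0.0165, 0, 0, 0, 0.0], [-0.0026, -0.0376, 0.0165, 0, 0, 0, 0.0], [-0.0026, -0.0376, 0.0165, 0, 0, 0, 0.0], [-0.0026, -0.0376, 0.0165, 0, 0, 0, 0.0]]]'

```text
t: 2.52
tool_pos: [0.4838, 0.1198, 0.2651]
tool_rot: [-0.097, 1.564, 0.1]
contact_force: [-0.0, 0.8, 0.4]
opening: -0.0001
```

Run:
```python
from h import *
goto([0.53,-0.02,0.27],95)
```

```text
tool shift mm [  -4.9307 -144.4537   28.3213] rows 3.532047065413824
turn deg (tool axes) [ 2.2039  0.2921 -0.0948]
```

arm_command --plan '[[[-0.001, -0.035, 0.007, 0.6, 0, 0, 0], [-0.001, -0.035, 0.007, 0.6, 0, 0, 0], [-0.001, -0.035, 0.007, 0.6, 0, 0, 0], [-0.001, -0.035, 0.007, 0.6, 0, 0, 0], [0, 0, 0, 0, 0, 0, 0], [0, 0, 0, 0, 0, 0, 0], [0, 0, 0, 0, 0, 0, 0]]]'

```text
t: 3.1
tool_pos: [0.5308, -0.0314, 0.2711]
tool_rot: [-0.055, 1.561, 0.055]
contact_force: [-0.4, 0.8, 0.7]
opening: -0.0001
```

Run:
```python
from h import *
print(ctrl.get_obs()["tool_pos"], ctrl.get_obs()["t"])
M,im=snap("wrist","w1")
for th in ["pivot","seat","fixed_bow","moving_bow","ratchet","clamp","tube"]:
    for d in mark_of("wrist",th)[:1]: print(th,round(d["conf"],2),w(M,d["at"]))
```

```text
[ 0.5308 -0.0314  0.2711] 3.1
pivot 0.7 [0.59   0.0026 0.054 ]
seat 0.93 [0.5999 0.0887 0.0109]
fixed_bow 0.97 [ 0.5712 -0.125   0.0385]
moving_bow 0.95 [ 0.6028 -0.1164  0.041 ]
ratchet 0.7 [ 0.5895 -0.0855  0.048 ]
clamp 0.72 [0.5905 0.0027 0.0024]
```

View pics/w1.png

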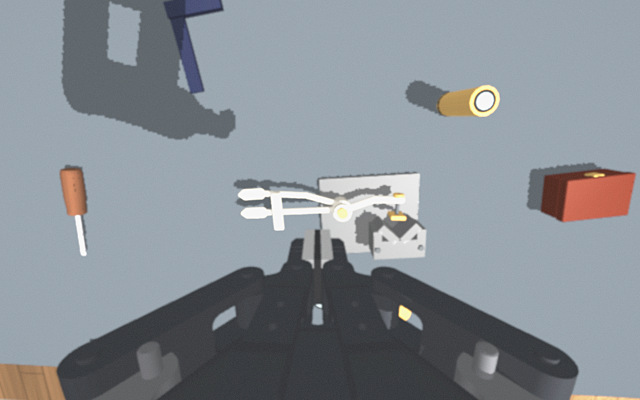

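The wrist picture shows the pivot at (342,211), the fixed bow at (254,194), the moving bow at (257,212), the leaf at (277,209) and the V-block at (398,238). I'll fit the clamp pose from all of these.

Run:
```python
from h import *
from scipy.optimize import least_squares
mod={"pivot":(0,0),"clamp":(0,0),"seat":(22,80),"fixed_bow":(-30,-125),"moving_bow":(125*np.sin(-.024),-125*np.cos(.024))}
det=[("pivot",.5829,.0057),("seat",.5973,.0912),("fixed_bow",.5705,-.1241),("moving_bow",.5973,-.1238),("clamp",.5825,.0071),
("pivot",.5893,.0101),("seat",.5968,.0886),("moving_bow",.6,-.1176),("clamp",.5901,.0076),
("pivot",.59,.0026),("seat",.5999,.0887),("fixed_bow",.5712,-.125),("moving_bow",.6028,-.1164),("clamp",.5905,.0027)]
def res(det):
  def f(p):
    c,s=np.cos(p[2]),np.sin(p[2]); 
    return np.ravel([[p[0]+(c*mod[n][0]-s*mod[n][1])/1e3-x, p[1]+(s*mod[n][0]+c*mod[n][1])/1e3-y] for n,x,y in det])*1e3
  return f
r=least_squares(res(det),[.59,.005,.09],loss="soft_l1",f_scale=3); print("all",r.x,np.degrees(r.x[2])); print(res(det)(r.x).reshape(-1,2).round(1).tolist())
# pixels
c=calibration("wrist");M=c2w("wrist")
def ray(u,v,z):
    d=M[:3,:3]@np.array([(u-c["cx"])/c["fx"],(v-c["cy"])/c["fy"],1]); o=M[:3,3]; return (o+d*(z-o[2])/d[2])[:2]
px=[("pivot",342,211,.056),("fixed_bow",254,194,.0365),("moving_bow",257,212.5,.0365)]
d2=[(n,*ray(u,v,z)) for n,u,v,z in px]; print(d2)
r2=least_squares(res(d2),r.x); print("px",r2.x,np.degrees(r2.x[2]),r2.fun.round(1))
for n,(x,y),z in [("seat",(22,80),.008),("ratchet",(-15,-90),.049),("fixed",(-30,-125),.0365)]:
    s,k=np.sin(r2.x[2]),np.cos(r2.x[2]);print(n,proj("wrist",M,[r2.x[0]+(k*x-s*y)/1e3,r2.x[1]+(s*x+k*y)/1e3,z]))
im=cv2.imread("pics/w1.png")[150:270,220:440]; cv2.imwrite("pics/w1c.png",cv2.resize(im,None,fx=3.6,fy=3.6,interpolation=cv2.INTER_CUBIC))
```

```text
all [0.5868 0.0059 0.1246] 7.1406791267020955
[[3.9, 0.2], [1.4, -3.2], [2.1, 2.2], [2.1, 5.3], [4.3, -1.2], [-2.5, -4.2], [1.9, -0.6], [-0.6, -0.9], [-3.3, -1.7], [-3.2, 3.3], [-1.2, -0.7], [1.4, 3.1], [-3.4, -2.1], [-3.7, 3.2]]
[('pivot', np.float64(0.5828778244037184), np.float64(0.0061749238397035555)), ('fixed_bow', np.float64(0.5732536811181401), np.float64(-0.11789838963601745)), ('moving_bow', np.float64(0.600647699626965), np.float64(-0.11333674772431113))]
px [0.5828 0.009  0.1647] 9.43383593611924 [-0.1  2.8  0.4 -1.4 -0.3 -1.5]
seat [393.9279 209.7968]
ratchet [277.7882 204.8406]
fixed [253.0394 194.2241]
```

View pics/w1c.png

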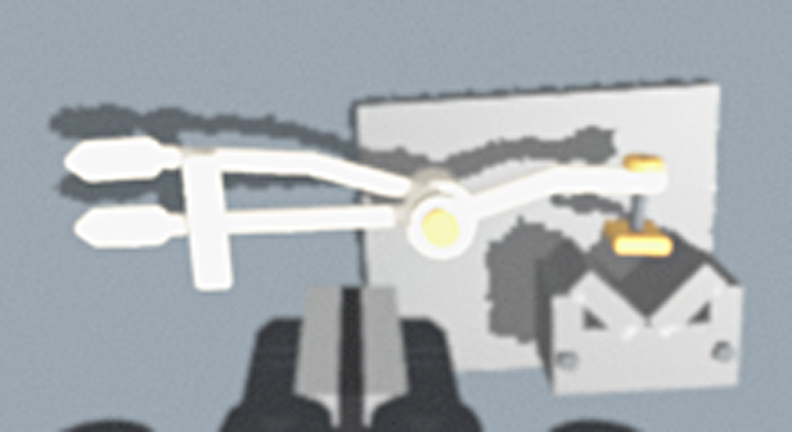

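Run:
```python
from h import *
c=calibration("wrist");M=c2w("wrist")
def ray(u,v,z):
    u=220+(u+.5)/3.6-.5; v=150+(v+.5)/3.6-.5
    d=M[:3,:3]@np.array([(u-c["cx"])/c["fx"],(v-c["cy"])/c["fy"],1]); o=M[:3,3]; return (o+d*(z-o[2])/d[2])[:2]
a,b,e=ray(357,102,.008),ray(718,84,.008),ray(363,280,.008)
print("edge long",b-a,np.linalg.norm(b-a),"yaw",np.degrees(np.arctan2(-(b-a)[0],(b-a)[1])),"left edge yaw",np.degrees(np.arctan2(*(e-a)[::-1])))
p=ray(440,228,.056)
for n,q in [("mov",ray(124,227,.0365)),("movtip",ray(74,227,.0365)),("fix",ray(117,158,.0365)),("fixtip",ray(65,160,.0365)),("vblk corners",ray(553,292,.05)),("",ray(743,290,.05)),("",ray(740,383,.008)),("",ray(557,392,.008))]: print(n,q,(q-p)*1e3,np.linalg.norm(q-p))
print(p)
# view angle of top detections of 2D mask for clamp yaw from the top camera
```

```text
edge long [-0.0183  0.1479] 0.14905700985843207 yaw 7.065574482546974 left edge yaw 6.113355264207297
mov [ 0.6012 -0.1175] [  15.5259 -123.7852] 0.1247551221115463
movtip [ 0.6027 -0.1375] [  16.9801 -143.7452] 0.14474464649503657
fix [ 0.5728 -0.1205] [ -12.9732 -126.787 ] 0.12744901096747466
fixtip [ 0.575  -0.1409] [ -10.6773 -147.1397] 0.147526570675244
vblk corners [0.6111 0.0538] [25.3631 47.5372] 0.053880186612238055
 [0.6048 0.128 ] [ 19.0955 121.7488] 0.12323721548403047
 [0.6662 0.1538] [ 80.4273 147.4924] 0.1679957510343211
 [0.6766 0.0722] [90.9239 65.935 ] 0.11231468463764338
[0.5857 0.0063]
```

Run:
```python
from h import *
goto([0.606,-0.120,0.055],97.3)
```

```text
tool shift mm [216.9389 -94.6413  66.4729] rows 5.895481759472184
turn deg (tool axes) [-3.1667  0.5554  0.0482]
```

arm_command --plan '[[[0, -0.032, 0.022, -1, 0.2, 0, 0], [0, -0.032, 0.022, -1, 0.2, 0, 0], [0, -0.032, 0.022, -1, 0.2, 0, 0], [0, 0, 0, 0, 0, 0, 0], [0.04, 0, 0, 0, 0, 0, 0], [0.04, 0, 0, 0, 0, 0, 0], [0.04, 0, 0, 0, 0, 0, 0], [0.04, 0, 0, 0, 0, 0, 0], [0.03, 0, 0, 0, 0, 0, 0], [0, 0, 0, 0, 0, 0, 0], [0, 0, 0, 0, 0, 0, 0]]]'

```text
t: 4.42
tool_pos: [0.6108, -0.119, 0.0779]
tool_rot: [-0.107, 1.563, 0.104]
contact_force: [-0.4, -0.1, 0.6]
opening: 0.0
```

Run:
```python
from h import *
goto([0.606,-0.120,0.055],97.3)
M,im=snap("wrist","w2")
for th in ["fixed_bow","moving_bow","ratchet"]:
    for d in mark_of("wrist",th)[:1]: print(th,round(d["conf"],2),w(M,d["at"]))
print(ctrl.get_obs()["contact_force"])
```

```text
tool shift mm [22.8936 -0.2482 -5.0257] rows 0.562111692814942
turn deg (tool axes) [0.3893 0.3103 0.1458]
fixed_bow 0.87 [ 0.572  -0.1236  0.0379]
moving_bow 0.82 [ 0.606  -0.1185  0.0381]
ratchet 0.82 [ 0.5896 -0.086   0.0483]
[-0.3043  0.485   0.7738]
```

View pics/w2.png

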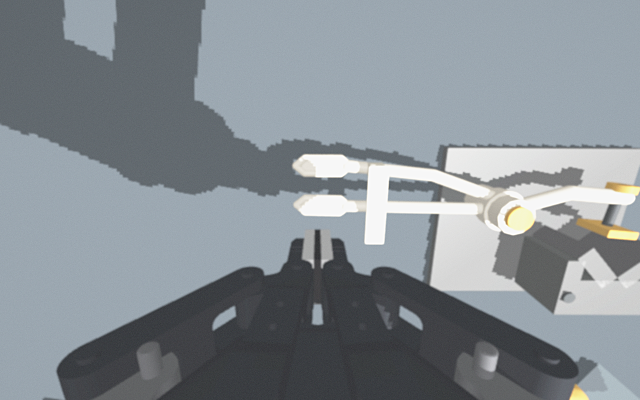

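The moving bow shows at about (323,206), the fixed one at (322,166) and the fingertips at (318,232).

Run:
```python
from h import *
c=calibration("wrist");M=c2w("wrist")
def ray(u,v,z):
    d=M[:3,:3]@np.array([(u-c["cx"])/c["fx"],(v-c["cy"])/c["fy"],1]); o=M[:3,3]; return (o+d*(z-o[2])/d[2])
print("bow",ray(323,206,.0365),"bow tip",ray(293,205,.0365),"fixed",ray(322,166,.0365),"fixtip",ray(293,165,.0365),"pivot",ray(519,218,.056))
b=ray(323,206,.0365)
yy=np.radians(97.3); t=np.array([np.cos(yy),np.sin(yy)]); n=np.array([np.cos(yy-np.pi/2),np.sin(yy-np.pi/2)])
p=b[:2]+5*n/1e3-3*t/1e3; print(p); goto([*p,.045])
print(proj("wrist",M,T()[:3,3]))
```

```text
bow [ 0.6048 -0.118   0.0365] bow tip [ 0.6069 -0.1392  0.0365] fixed [ 0.5765 -0.1227  0.0365] fixtip [ 0.5785 -0.1424  0.0365] pivot [0.5894 0.0062 0.056 ]
[ 0.6101 -0.1204]
tool shift mm [36.5422  0.3269 -3.5188] rows 0.8804002927145278
[318.3734 244.7389]
```

arm_command --plan '[[[0.018, 0, -0.002, 0, 0.1, 0, 0], [0.016, 0, -0.001, 0, 0, 0, 0], [0.003, 0, 0, 0, 0, 0, 0], [0, 0, 0, 0, 0, 0, 0], [0, 0, 0, 0, 0, 0, 0]]]'

```text
t: 5.03
tool_pos: [0.62, -0.1233, 0.0586]
tool_rot: [-0.116, 1.536, 0.094]
contact_force: [0.1, 0.2, 0.5]
opening: 0.0001
```

Run:
```python
from h import *
o=ctrl.get_obs();print(o["t"],o["tool_pos"],o["contact_force"],o["dq"])
```

```text
5.0333 [ 0.62   -0.1233  0.0586] [0.0843 0.1906 0.5247] [ 0.0008 -0.019  -0.0228 -0.0007  0.0058  0.0021]
```

arm_command --plan '[[[0, 0, 0, 0, 0, 0, 0], [0, 0, 0, 0, 0, 0, 0], [0, 0, 0, 0, 0, 0, 0], [0, 0, 0, 0, 0, 0, 0]]]'

```text
t: 5.37
tool_pos: [0.6233, -0.1243, 0.0645]
tool_rot: [-0.118, 1.528, 0.092]
contact_force: [-0.7, 0.4, -0.3]
opening: -0.0001
```

Run:
```python
from h import *
o=ctrl.get_obs();print(o["t"],o["tool_pos"],o["contact_force"],o["dq"]); goto([0.608,-.12,.042],97.3)
```

```text
5.3667 [ 0.6233 -0.1243  0.0645] [-0.7251  0.3892 -0.3199] [-0.0006 -0.0092 -0.0076 -0.0024  0.004  -0.0001]
tool shift mm [ 21.7484   6.7787 -15.4609] rows 0.66022841688925
turn deg (tool axes) [0.3986 2.2352 1.1143]
```

arm_command --plan '[[[0.0045, 0.0011, -0.0034, 0, 0.6, 0.2, 0], [0.0045, 0.0011, -0.0034, 0, 0.6, 0.2, 0], [0.0045, 0.0011, -0.0034, 0, 0.6, 0.2, 0], [0.0045, 0.0011, -0.0034, 0, 0.6, 0.2, 0], [0.0045, 0.0011, -0.0034, 0, 0.6, 0.2, 0], [0.0045, 0.0011, -0.0034, 0, 0.6, 0.2, 0]]]'

```text
t: 5.87
tool_pos: [0.6014, -0.1207, 0.0358]
tool_rot: [-0.105, 1.596, 0.106]
contact_force: [1.2, -1.5, 3.2]
opening: -0.0004
```

Run:
```python
from h import *
o=ctrl.get_obs();print(o["t"],o["tool_pos"],o["contact_force"],o["dq"]); goto([0.608,-.12,.042],97.3)
```

```text
5.8667 [ 0.6014 -0.1207  0.0358] [ 1.1968 -1.4824  3.2151] [-0.006   0.0655  0.032  -0.032   0.0148  0.0074]
tool shift mm [-6.4252 -0.1729  6.4902] rows 0.2190481285646428
turn deg (tool axes) [ 0.3877 -1.6058 -0.1262]
```

arm_command --plan '[[[0.0015, 0, 0.0015, 0, -0.4, 0, 0], [0.0015, 0, 0.0015, 0, -0.4, 0, 0], [0.0015, 0, 0.001, 0, -0.4, 0, 0], [0.0015, 0, 0, 0, -0.4, 0, 0]]]'

```text
t: 6.2
tool_pos: [0.609, -0.1207, 0.0315]
tool_rot: [-0.104, 1.559, 0.106]
contact_force: [1.5, 2.0, 5.0]
opening: 0.0003
```

arm_command --plan '[[[0.0018, 0, 0, 0, 0, 0, 0], [0.0018, 0, 0, 0, 0, 0, 0], [0.0015, 0, 0, 0, 0, 0, 0]]]'

```text
t: 6.45
tool_pos: [0.6119, -0.1208, 0.0294]
tool_rot: [-0.104, 1.552, 0.105]
contact_force: [2.0, 0.9, 5.3]
opening: -0.0
```

arm_command --plan '[[[0.0025, 0, -0.001, 0, 0.2, 0, 0], [0.0025, 0, -0.001, 0, 0.2, 0, 0], [0.0022, 0, -0.001, 0, 0.2, 0, 0]]]'

```text
t: 6.7
tool_pos: [0.6128, -0.1213, 0.0263]
tool_rot: [-0.106, 1.554, 0.103]
contact_force: [1.4, 2.2, 7.1]
opening: -0.0001
```

arm_command --plan '[[[0.001, 0.0002, 0.002, 0, 0, 0, 0], [0.001, 0.0002, 0.002, 0, 0, 0, 0], [0.001, 0.0002, 0.002, 0, 0, 0, 0], [0.001, 0.0002, 0.002, 0, 0, 0, 0]]]'

```text
t: 7.03
tool_pos: [0.6245, -0.1189, 0.0275]
tool_rot: [-0.106, 1.546, 0.103]
contact_force: [-0.1, 2.3, 7.3]
opening: 0.0003
```

arm_command --plan '[[[0.0015, 0.0003, 0.0015, 0, 0.1, 0, 0], [0.0015, 0.0003, 0.0015, 0, 0.1, 0, 0], [0.0015, 0.0003, 0.0015, 0, 0.1, 0, 0], [0.0015, 0.0003, 0.0015, 0, 0.1, 0, 0]]]'

```text
t: 7.37
tool_pos: [0.6295, -0.118, 0.0251]
tool_rot: [-0.11, 1.558, 0.102]
contact_force: [-5.5, -2.4, 9.0]
opening: 0.0001
```

arm_command --plan '[[[0.0008, 0, 0.0018, 0, 0, 0, 0], [0.0008, 0, 0.0018, 0, 0, 0, 0], [0.0008, 0, 0.0018, 0, 0, 0, 0], [0.0008, 0, 0.0018, 0, 0, 0, 0]]]'

```text
t: 7.7
tool_pos: [0.6296, -0.1182, 0.0244]
tool_rot: [-0.111, 1.579, 0.104]
contact_force: [-6.9, 0.3, 12.7]
opening: 0.0001
```

Run:
```python
from h import *
o=ctrl.get_obs();print(o["t"],o["tool_pos"],o["contact_force"])
M,im=snap("wrist","w3")
for th in ["fixed_bow","moving_bow","ratchet","pivot"]:
    for d in mark_of("wrist",th)[:1]: print(th,round(d["conf"],2),w(M,d["at"]))
```

```text
7.7 [ 0.6296 -0.1182  0.0244] [-6.9238  0.2783 12.7416]
fixed_bow 0.7 [ 0.5718 -0.1223  0.0355]
moving_bow 0.63 [ 0.6304 -0.1115  0.0283]
ratchet 0.56 [ 0.5921 -0.0827  0.0493]
pivot 0.92 [0.5855 0.0026 0.0582]
```

View pics/w3.png

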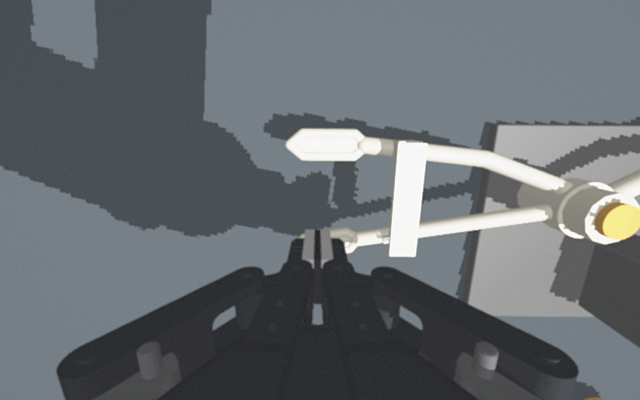

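The picture shows the handle swung wide and the bow under the fingertips at (320,240), with the arm against the opening stop. I'll lift off and go for the tube.

arm_command --plan '[[[-0.006, 0, 0, 0, 0, 0, 0], [-0.015, 0, 0, 0, 0, 0, 0], [-0.03, 0, 0, 0, 0, 0, 0], [-0.04, 0, 0, 0, 0, 0, 0.06], [-0.03, 0, 0, 0, 0, 0, 0.06], [0, 0.0, 0, 0, 0, 0, 0.085], [0, 0, 0, 0, 0, 0, 0.085]]]'

```text
t: 8.53
tool_pos: [0.6228, -0.116, 0.142]
tool_rot: [-0.107, 1.6, 0.11]
contact_force: [0.4, 0.2, -0.7]
opening: 0.0485
```

Run:
```python
from h import *
o=ctrl.get_obs();print(o["t"],o["tool_pos"],o["contact_force"],o["dq"])
M,im=snap("wrist","w4")
for th in ["fixed_bow","moving_bow","ratchet","pivot","seat","tube","clamp"]:
    for d in mark_of("wrist",th)[:1]: print(th,round(d["conf"],2),w(M,d["at"]))
for cam in ["top","side"]:
  M,im=snap(cam)
  for th in ["tube","moving_bow","fixed_bow"]:
    for d in mark_of(cam,th)[:1]: print(cam,th,round(d["conf"],2),w(M,d["at"]))
    if th=="tube":
        for d in search_frame(cam,th)[:1]: print(cam,"vis",th,round(d["conf"],2),w(M,d["at"]))
goto([.436,.147,.20],97.3); goto([.40,.16,.20],97.3)
```

```text
8.5333 [ 0.6228 -0.116   0.142 ] [ 0.3946  0.1857 -0.6696] [ 0.0002 -0.0338 -0.0283 -0.0032  0.0158 -0.0005]
fixed_bow 0.92 [ 0.5721 -0.1221  0.0382]
moving_bow 0.71 [ 0.6289 -0.1138  0.0381]
ratchet 0.61 [ 0.5902 -0.0861  0.049 ]
pivot 0.61 [0.5859 0.0048 0.0547]
seat 0.79 [0.598  0.0887 0.0089]
tube 0.57 [0.4353 0.1454 0.0003]
clamp 0.71 [0.5874 0.003  0.0017]
top tube 0.55 [ 0.4366  0.1479 -0.0037]
top vis tube 0.65 [0.4318 0.1453 0.0882]
top moving_bow 0.51 [ 0.6214 -0.1178  0.0372]
side tube 0.7 [ 0.4349  0.1451 -0.0039]
side vis tube 0.55 [0.4371 0.1333 0.0532]
side moving_bow 0.66 [ 0.6268 -0.1138  0.0346]
side fixed_bow 0.82 [ 0.5778 -0.1206  0.0373]
tool shift mm [ -52.1301  286.3626 -151.2293] rows 7.865976466915544
turn deg (tool axes) [ 0.5671 -1.8112 -0.2325]
tool shift mm [ -50.9849  304.1654 -185.093 ] rows 8.625610722782223
turn deg (tool axes) [ 0.5671 -1.8112 -0.2325]
```

arm_command --plan '[[[-0.002, 0.0, 0, 0, -0.2, 0, 0.085], [-0.001, 0.032, -0.0168, 0, -0.2, 0, 0.085], [-0.001, 0.032, -0.0168, 0, -0.2, 0, 0.085], [-0.001, 0.032, -0.0168, 0, -0.2, 0, 0.085], [-0.001, 0.032, -0.0168, 0, -0.2, 0, 0.085], [-0.001, 0.032, -0.0168, 0, -0.2, 0, 0.085], [-0.001, 0.032, -0.0168, 0, -0.2, 0, 0.085], [-0.001, 0.032, -0.0168, 0, -0.2, 0, 0.085], [-0.001, 0.032, -0.0168, 0, -0.2, 0, 0.085], [0, 0.03, -0.015, 0, 0, 0, 0.085], [0, 0, 0, 0, 0, 0, 0.085], [0, 0, 0, 0, 0, 0, 0.085], [0, 0, 0, 0, 0, 0, 0.085]]]'

```text
t: 10.52
tool_pos: [0.4299, 0.1565, 0.1575]
tool_rot: [-0.101, 1.558, 0.11]
contact_force: [-0.7, -0.4, -0.2]
opening: 0.085
```

Run:
```python
from h import *
o=ctrl.get_obs();print(o["t"],o["tool_pos"],o["contact_force"],o["dq"],o["opening"])
M,im=snap("wrist","w5")
for d in mark_of("wrist","tube")[:1]: print(round(d["conf"],2),w(M,d["at"]))
c=calibration("wrist")
for d in cut_out("wrist","tube")[:1]:
    m=d["mask"].astype(np.uint8); ys,xs=np.nonzero(m); print(d["conf"],xs.min(),xs.max(),ys.min(),ys.max())
goto([.4355,.1465,.10],97.3)
```

```text
10.5167 [0.4299 0.1565 0.1575] [-0.6981 -0.3734 -0.1833] [ 0.0054 -0.0109 -0.0026 -0.01   -0.0066 -0.0041] 0.08500355350504817
0.61 [0.4347 0.1455 0.0006]
0.77 285 324 169 226
tool shift mm [57.3737 -9.8741  3.0855] rows 1.3980546242578256
turn deg (tool axes) [ 0.2508  0.5979 -0.2744]
```

View pics/w5.png

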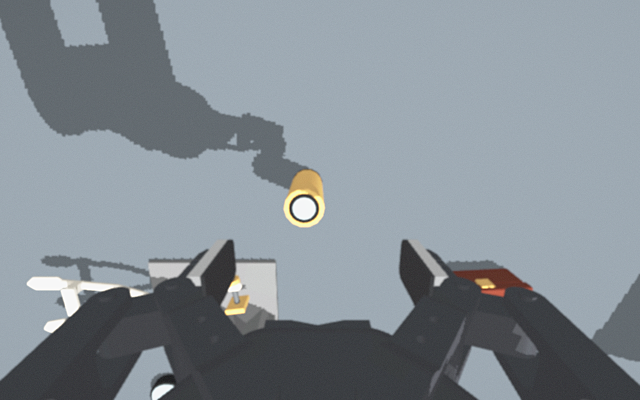

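The tube's top ring is centred at (304,208) and sits between the open fingers.

```bash
cat >> h.py <<'E'
def rayw(u,v,z,cam="wrist",M=None):
    c=calibration(cam); M=c2w(cam) if M is None else M
    d=M[:3,:3]@np.array([(u-c["cx"])/c["fx"],(v-c["cy"])/c["fy"],1]); o=M[:3,3]; return o+d*(z-o[2])/d[2]
E
python3 - <<'E'
from h import *
o=ctrl.get_obs();print(o["tool_pos"]); p=rayw(304,208,.09); print(p); goto([p[0],p[1],.10],97.3)
E
```

```text
[0.4306 0.1555 0.1574]
[0.4329 0.1448 0.09  ]
tool shift mm [ 57.3378 -11.1894   0.2478] rows 1.4009570456769134
turn deg (tool axes) [ 0.2508  0.5979 -0.2744]
```

arm_command --plan '[[[0, -0.004, 0.0005, 0, 0.2, 0, 0.085], [0, -0.004, 0.0005, 0, 0.2, 0, 0.085], [0.01, -0.002, 0.0005, 0, 0.2, 0, 0.085], [0.015, 0, 0, 0, 0, 0, 0.085], [0.015, 0, 0, 0, 0, 0, 0.085], [0.01, 0, 0, 0, 0, 0, 0.085], [0.005, 0, 0, 0, 0, 0, 0.085]]]'

```text
t: 11.25
tool_pos: [0.4379, 0.1404, 0.0999]
tool_rot: [-0.093, 1.567, 0.1]
contact_force: [-0.1, 0.9, -0.1]
opening: 0.0853
```

Run:
```python
from h import *
o=ctrl.get_obs();print(o["tool_pos"],o["dq"]); goto([.4342,.1455,.053],97.3)
```

```text
[0.4379 0.1404 0.0999] [-0.0131  0.097   0.0484 -0.0007 -0.1328 -0.0026]
tool shift mm [46.9247  5.3412 -3.1462] rows 1.1350699485149218
turn deg (tool axes) [-0.2689  0.0986 -0.2263]
```

arm_command --plan '[[[0.004, 0.002, -0.001, 0, 0, 0, 0.085], [0.007, 0.002, -0.001, 0, 0, 0, 0.085], [0.008, 0.001, -0.001, 0, 0, 0, 0.085], [0.008, 0, 0, 0, 0, 0, 0.085], [0.006, 0, 0, 0, 0, 0, 0.085], [0.003, 0, 0, 0, 0, 0, 0.085]]]'

```text
t: 11.75
tool_pos: [0.4339, 0.1451, 0.0597]
tool_rot: [-0.093, 1.569, 0.099]
contact_force: [-0.3, 0.5, 1.1]
opening: 0.0848
```

Run:
```python
from h import *
o=ctrl.get_obs();print(o["tool_pos"],o["dq"]); goto([.4342,.1455,.053],97.3)
```

```text
[0.4339 0.1451 0.0597] [ 0.0061  0.0639  0.0174  0.0002 -0.0861  0.0005]
tool shift mm [6.6961 0.2868 0.3813] rows 0.16098422918656702
turn deg (tool axes) [-0.3137  0.0174 -0.2281]
```

arm_command --plan '[[[0.003, 0, 0, 0, 0, 0, 0.085], [0.001, 0, 0, 0, 0, 0, 0.04], [0, 0, 0, 0, 0, 0, 0.025], [0, 0, 0, 0, 0, 0, 0.025], [0, 0, 0, 0, 0, 0, 0.025], [0, 0, 0, 0, 0, 0, 0.025], [0, 0, 0, 0, 0, 0, 0.025], [0, 0, 0, 0, 0, 0, 0.025], [0, 0, 0, 0, 0, 0, 0.025], [0, 0, 0, 0, 0, 0, 0.025]]]' --squeeze 30

```text
t: 12.58
tool_pos: [0.4341, 0.1453, 0.0552]
tool_rot: [-0.093, 1.568, 0.099]
contact_force: [-0.1, -0.8, -1.1]
opening: 0.0314
```

Run:
```python
from h import *
o=ctrl.get_obs();print(o["tool_pos"],o["dq"],o["opening"],o["contact_force"]); goto([.4342,.1455,.053],97.3)
M,im=snap("wrist","w6")
for d in mark_of("wrist","tube")[:1]: print(round(d["conf"],2),w(M,d["at"]))
```

```text
[0.4341 0.1453 0.0552] [-0.0001 -0.0003 -0.001   0.0004  0.002   0.0003] 0.03141255916962385 [-0.087  -0.7676 -1.0778]
tool shift mm [2.2029 0.1599 0.1523] rows 0.05309115525794906
turn deg (tool axes) [-0.2956  0.0581 -0.2294]
0.64 [ 0.4337  0.146  -0.0006]
```

arm_command --plan '[[[-0.003, 0, 0, 0, 0, 0, 0.025], [-0.015, 0, 0, 0, 0, 0, 0.025], [-0.025, 0, 0, 0, 0, 0, 0.025], [-0.025, 0, 0, 0, 0, 0, 0.025], [-0.015, 0, 0, 0, 0, 0, 0.025]]]'

```text
t: 13.1
tool_pos: [0.4283, 0.144, 0.1345]
tool_rot: [-0.094, 1.584, 0.098]
contact_force: [0.5, 0.1, -1.4]
opening: 0.0313
```

Run:
```python
from h import *
o=ctrl.get_obs();print(o["tool_pos"],o["dq"],o["opening"],o["contact_force"]); goto([.5936,.0882,.14],97.3)
# w1 geometry relative to pivot
M=np.eye(4)
Mt=np.eye(4); Mt[:3,:3]=R.from_rotvec([-0.055,1.561,0.055]).as_matrix(); Mt[:3,3]=[.5308,-.0314,.2711]
M=Mt@np.array(calibration("wrist")["hand_eye"])
f=lambda u,v,z: rayw(220+(u+.5)/3.6-.5,150+(v+.5)/3.6-.5,z,M=M)
p=f(440,228,.056)
for yaw in (7.0,7.5,8.0):
    s,c=np.sin(np.radians(yaw)),np.cos(np.radians(yaw))
    for n,u,v,z in [("vertex",648,325,.05),("armL",593,268,.05),("armR",715,262,.05)]:
        d=(f(u,v,z)-p)[:2]*1e3; print(yaw,n,[c*d[0]+s*d[1],-s*d[0]+c*d[1]])
```

```text
[0.4283 0.144  0.1345] [-0.0007 -0.2039 -0.1324 -0.0025  0.3712 -0.0002] 0.031295630186092604 [ 0.4807  0.1153 -1.3949]
tool shift mm [ -8.1916 -75.4544 157.1207] rows 4.184455705518635
turn deg (tool axes) [-0.2995 -0.8827 -0.1879]
7.0 vertex [np.float64(47.110272508421076), np.float64(81.6537951282052)]
7.0 armL [np.float64(21.729738664559417), np.float64(59.53572882803664)]
7.0 armR [np.float64(21.666507996611465), np.float64(106.86976884263053)]
7.5 vertex [np.float64(47.82103343536113), np.float64(81.23957653650514)]
7.5 armL [np.float64(22.248451913734137), np.float64(59.34383655408388)]
7.5 armR [np.float64(22.59828583388508), np.float64(106.67662601814206)]
8.0 vertex [np.float64(48.52815260545844), np.float64(80.81917123652)]
8.0 armL [np.float64(22.765470857157247), np.float64(59.14742501721852)]
8.0 armR [np.float64(23.528342724199625), np.float64(106.47535935556694)]
```

arm_command --plan '[[[-0.006, -0.004, 0.01, 0, -0.1, 0, 0.025], [-0.004, -0.009, 0.02, 0, -0.1, 0, 0.025], [-0.001, -0.01, 0.022, 0, -0.1, 0, 0.025], [-0.001, -0.01, 0.022, 0, -0.1, 0, 0.025], [-0.001, -0.01, 0.022, 0, -0.1, 0, 0.025], [0, -0.01, 0.022, 0, -0.1, 0, 0.025], [0, -0.01, 0.02, 0, -0.1, 0, 0.025], [0, -0.006, 0.01, 0, 0, 0, 0.025], [0, -0.002, 0.003, 0, 0, 0, 0.025], [0, 0, 0, 0, 0, 0, 0.025]]]'

```text
t: 13.93
tool_pos: [0.5944, 0.09, 0.1513]
tool_rot: [-0.094, 1.567, 0.1]
contact_force: [-0.8, 0.0, -3.0]
opening: 0.0314
```

Run:
```python
from h import *
o=ctrl.get_obs();print(o["tool_pos"],o["dq"],o["opening"],o["contact_force"]); goto([.5936,.0882,.13],97.3)
```

```text
[0.5944 0.09   0.1513] [-0.0065  0.0127 -0.001   0.0013  0.0089  0.0016] 0.03137501022002396 [-0.768   0.0006 -2.999 ]
tool shift mm [21.2772 -1.7415 -1.097 ] rows 0.5126254411604533
turn deg (tool axes) [-0.2021  0.1063 -0.2102]
```

arm_command --plan '[[[0.006, -0.0006, -0.0005, 0, 0, 0, 0.025], [0.009, -0.0006, -0.0003, 0, 0, 0, 0.025], [0.007, -0.0006, -0.0003, 0, 0, 0, 0.025], [0.001, 0, 0, 0, 0, 0, 0.025], [0, 0, 0, 0, 0, 0, 0.025]]]'

```text
t: 14.35
tool_pos: [0.5894, 0.0894, 0.1242]
tool_rot: [-0.095, 1.572, 0.102]
contact_force: [0.7, 0.1, -2.7]
opening: 0.0312
```

Run:
```python
from h import *
o=ctrl.get_obs();print(o["tool_pos"],o["dq"],o["opening"],o["contact_force"]); goto([.5936,.0882,.12],97.3)
M,im=snap("wrist","w7")
for th in ["tube","seat","pivot","clamp"]:
  for d in mark_of("wrist",th)[:1]: print(th,round(d["conf"],2),w(M,d["at"]))
S,ims=snap("side"); Tp,imt=snap("top")
for n,cam,MM in [("s","side",S),("t","top",Tp)]:
  for th in ["tube","seat","pivot"]:
    for d in mark_of(cam,th)[:1]: print(cam,th,round(d["conf"],2),w(MM,d["at"]))
a=cv2.resize(im[100:300,200:520],None,fx=2.4,fy=2.4,interpolation=cv2.INTER_CUBIC)  #768x480
cv2.imwrite("pics/w7c.png",a[:,:,::-1])
b=cv2.resize(ims[140:220,280:400],None,fx=6,fy=6,interpolation=cv2.INTER_CUBIC); cv2.imwrite("pics/s7c.png",b[:,:,::-1])
```

```text
[0.5894 0.0894 0.1242] [ 0.0044 -0.0007  0.0303  0.0015 -0.0023  0.0004] 0.031227214614219508 [ 0.6644  0.0785 -2.7163]
tool shift mm [ 4.1858 -1.7114  4.0183] rows 0.14507203792265408
turn deg (tool axes) [-0.1123 -0.1633 -0.2715]
tube 0.7 [0.5892 0.0901 0.0692]
seat 0.94 [0.5988 0.0862 0.0103]
pivot 0.78 [0.5858 0.0041 0.0571]
clamp 0.96 [0.5886 0.0069 0.0021]
side tube 0.58 [0.5918 0.0906 0.0695]
side seat 0.97 [0.6003 0.0889 0.0073]
side pivot 0.8 [0.5913 0.0083 0.0567]
top seat 0.78 [0.5959 0.0883 0.0095]
top pivot 0.93 [0.5834 0.0065 0.0608]
```

View pics/w7c.png

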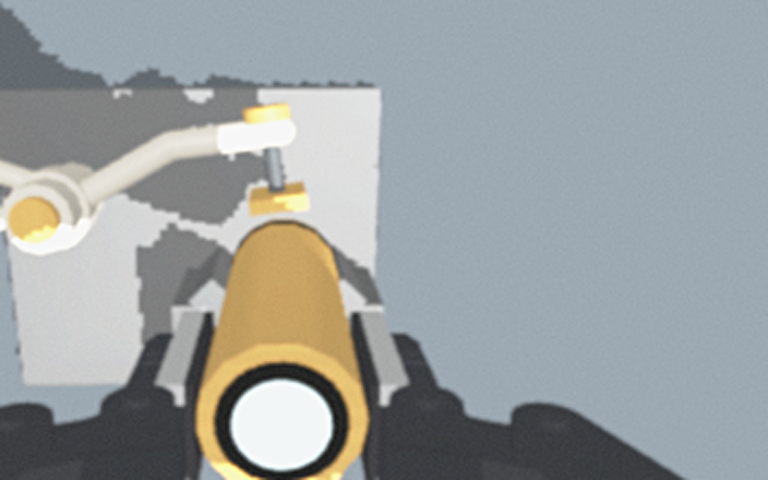

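The crop shows the pad's front edge at crop (280,212), the tube's bottom rear edge at (283,222), and the V arms behind the tube. I'll measure the tube against the pad, the V and the pivot in this same picture.

Run:
```python
from h import *
Mt=np.eye(4); Mt[:3,:3]=R.from_rotvec([-0.095,1.572,0.102]).as_matrix(); Mt[:3,3]=[.5894,.0894,.1242]
M=Mt@np.array(calibration("wrist")["hand_eye"])
f=lambda u,v,z: rayw(200+(u+.5)/2.4-.5,100+(v+.5)/2.4-.5,z,M=M)
yaw=np.radians(7.3);s,c=np.sin(yaw),np.cos(yaw)
p=f(36,220,.056)
def loc(q): d=(q-p)[:2]*1e3; return np.round([c*d[0]+s*d[1],-s*d[0]+c*d[1]],1)
print("pivot",p)
for n,u,v,z in [("padfront L",250,214,.046),("padfront R",309,211,.046),("padback",277,190,.046),("tube rear bottom",283,222,.069),("tube top c",282,424,.159),("armL tip",172,306,.05),("armR tip",382,302,.05),("plate TR",381,88,.008),("plate BL",24,384,.008)]:
    q=f(u,v,z); print(n,q,loc(q))
print("model plate corners? TCP loc",loc(Mt[:3,3]))
o=ctrl.get_obs();print(o["tool_pos"])
```

```text
pivot [0.586  0.0075 0.056 ]
padfront L [0.5778 0.0765 0.046 ] [ 0.6 69.6]
padfront R [0.5743 0.0964 0.046 ] [-0.4 89.7]
padback [0.5684 0.0847 0.046 ] [-7.7 78.8]
tube rear bottom [0.5734 0.0872 0.069 ] [-2.4 80.7]
tube top c [0.5882 0.0885 0.159 ] [12.5 80.1]
armL tip [0.6131 0.0533 0.05  ] [32.6 42. ]
armR tip [0.6025 0.1258 0.05  ] [ 31.4 115.3]
plate TR [0.5319 0.12   0.008 ] [-39.4 118.5]
plate BL [ 0.6742 -0.0121  0.008 ] [ 85.  -30.6]
model plate corners? TCP loc [13.7 80.8]
[0.5907 0.0891 0.1256]
```

Run:
```python
from h import *
o=ctrl.get_obs();print(o["tool_pos"],o["dq"]);goto([.595,.0892,.112],97.3)
```

```text
[0.5907 0.0891 0.1256] [ 0.0002  0.0025  0.0017  0.0002 -0.0002  0.0007]
tool shift mm [13.5706 -0.4598  4.2467] rows 0.3411735733419504
turn deg (tool axes) [-0.1388 -0.033  -0.2523]
```

arm_command --plan '[[[0.002, 0, 0.001, 0, 0, 0, 0.025], [0.003, 0, 0.001, 0, 0, 0, 0.025], [0.003, 0, 0.001, 0, 0, 0, 0.025], [0.003, 0, 0.001, 0, 0, 0, 0.025], [0.002, 0, 0.0, 0, 0, 0, 0.025], [0, 0, 0, 0, 0, 0, 0.025]]]'

```text
t: 15.5
tool_pos: [0.5951, 0.0896, 0.1109]
tool_rot: [-0.095, 1.57, 0.102]
contact_force: [-0.3, 0.9, -3.4]
opening: 0.0311
```

Run:
```python
from h import *
o=ctrl.get_obs();print(o["t"],o["tool_pos"],o["dq"],o["contact_force"]);goto([.595,.0892,.08],97.3)
```

```text
15.5 [0.5951 0.0896 0.1109] [ 0.0001  0.005  -0.0021  0.0006 -0.0009 -0.0001] [-0.2854  0.87   -3.3969]
tool shift mm [30.8951 -0.5608 -0.115 ] rows 0.741016295751118
turn deg (tool axes) [-0.1419 -0.055  -0.2548]
```

arm_command --plan '[[[0.002, 0, 0, 0, 0, 0, 0.025], [0.003, 0, 0, 0, 0, 0, 0.025], [0.003, 0, 0, 0, 0, 0, 0.025], [0.003, 0, 0, 0, 0, 0, 0.025], [0.003, 0, 0, 0, 0, 0, 0.025], [0.002, 0, 0, 0, 0, 0, 0.025]]]'

```text
t: 16.0
tool_pos: [0.5951, 0.0897, 0.0934]
tool_rot: [-0.095, 1.57, 0.102]
contact_force: [-0.5, -0.2, -3.0]
opening: 0.031
```

arm_command --plan '[[[0.003, 0, 0, 0, 0, 0, 0.025], [0.004, 0, 0, 0, 0, 0, 0.025], [0.004, 0, 0, 0, 0, 0, 0.025], [0.004, 0, 0, 0, 0, 0, 0.025], [0.004, 0, 0, 0, 0, 0, 0.025], [0.003, 0, 0, 0, 0, 0, 0.025], [0.002, 0, 0, 0, 0, 0, 0.025], [0.001, 0, 0, 0, 0, 0, 0.025], [0, 0, 0, 0, 0, 0, 0.025]]]'

```text
t: 16.75
tool_pos: [0.5944, 0.0898, 0.0644]
tool_rot: [-0.095, 1.571, 0.102]
contact_force: [-0.7, 0.1, -2.8]
opening: 0.0312
```

Expect touchdown at about 0.063; 1 mm steps from here.

arm_command --plan '[[[0.001, 0, 0, 0, 0, 0, 0.025], [0.001, 0, 0, 0, 0, 0, 0.025], [0.0005, 0, 0, 0, 0, 0, 0.025]]]'

```text
t: 17.0
tool_pos: [0.5955, 0.0899, 0.0633]
tool_rot: [-0.095, 1.569, 0.102]
contact_force: [-0.5, 0.2, -1.1]
opening: 0.0312
```

arm_command --plan '[[[0, 0, 0, 0, 0, 0, 0.033], [0, 0, 0, 0, 0, 0, 0.036], [0, 0, 0, 0, 0, 0, 0.045], [0, 0, 0, 0, 0, 0, 0.06], [0, 0, 0, 0, 0, 0, 0.07], [0, 0, 0, 0, 0, 0, 0.07], [0, 0, 0, 0, 0, 0, 0.07]]]'

```text
t: 17.58
tool_pos: [0.5979, 0.0899, 0.0662]
tool_rot: [-0.095, 1.563, 0.101]
contact_force: [0.1, 0.8, -0.5]
opening: 0.0697
```

Run:
```python
from h import *
o=ctrl.get_obs();print(o["t"],o["tool_pos"],o["dq"],o["contact_force"],o["opening"])
for cam in ["wrist","side"]:
  M,im=snap(cam,"p_"+cam)
  for th in ["tube","seat"]:
    for d in mark_of(cam,th)[:1]: print(cam,th,round(d["conf"],2),w(M,d["at"]))
```

```text
17.5833 [0.5979 0.0899 0.0662] [-0.0015 -0.0014 -0.0008  0.0001 -0.0008 -0.0014] [ 0.1327  0.76   -0.46  ] 0.06974890520106906
wrist tube 0.75 [0.5963 0.0906 0.0079]
side tube 0.76 [0.5983 0.0878 0.0077]
side seat 0.68 [0.6    0.0899 0.0058]
```

arm_command --plan '[[[-0.01, 0, 0, 0, 0, 0, 0.075], [-0.025, 0, 0, 0, 0, 0, 0.075], [-0.035, 0, 0, 0, 0, 0, 0.075], [-0.035, 0, 0, 0, 0, 0, 0.075], [-0.01, 0, 0, 0, 0, 0, 0.03], [0, -0.01, 0, 0, 0, 0, 0], [0, -0.03, 0.008, 0, 0, 0, 0], [0, -0.03, 0.008, 0, 0, 0, 0], [0, -0.03, 0.008, 0, 0, 0, 0], [0, -0.03, 0.008, 0, 0, 0, 0], [0, -0.03, 0.008, 0, 0, 0, 0], [0, -0.02, 0.008, 0, 0, 0, 0], [0, -0.01, 0.003, 0, 0, 0, 0], [0, 0, 0, 0, 0, 0, 0]]]'

```text
t: 19.05
tool_pos: [0.6697, -0.1042, 0.1782]
tool_rot: [-0.097, 1.575, 0.104]
contact_force: [0.2, 0.5, -0.8]
opening: -0.0004
```

Run:
```python
from h import *
o=ctrl.get_obs();print(o["t"],o["tool_pos"],o["dq"],o["contact_force"],o["opening"])
goto([.664,-.112,.10],97.3)
M,im=snap("wrist","w8")
for th in ["tube","seat","moving_bow","fixed_bow"]:
    for d in mark_of("wrist",th)[:1]: print(th,round(d["conf"],2),w(M,d["at"]))
```

```text
19.05 [ 0.6697 -0.1042  0.1782] [-0.0112  0.0149  0.0122  0.0141  0.005   0.0006] [ 0.1601  0.4615 -0.7853] -0.00036554889656710484
tool shift mm [78.2432 -7.3941 -6.1429] rows 1.8904434427638939
turn deg (tool axes) [ 0.0301 -0.35   -0.3016]
tube 0.61 [0.5967 0.0927 0.0075]
seat 0.63 [0.5994 0.0868 0.0111]
moving_bow 0.64 [ 0.752  -0.0048 -0.0017]
fixed_bow 0.85 [ 0.5684 -0.1202  0.0383]
```

View pics/w8.png

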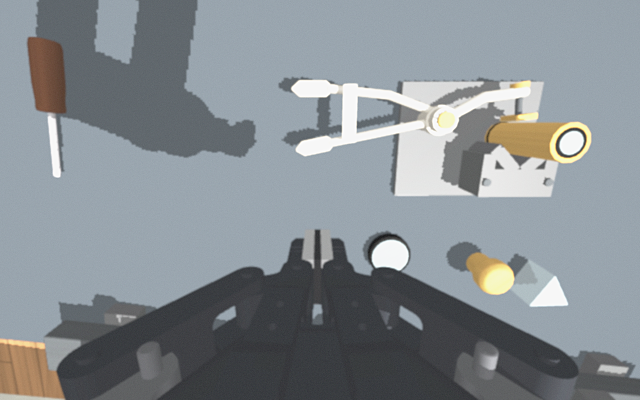

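The tube stands in the V at (535,140), and the open moving bow is at (316,145). The lens cell at (389,253) is close to the hand, so I'll check the clearance.

Run:
```python
from h import *
print(ctrl.get_obs()["tool_pos"]);print("bow",rayw(317,145,.0365),"lens",rayw(389,253,.012),"pivot",rayw(443,121,.056)); goto([.664,-.112,.08],97.3)
```

```text
[ 0.6695 -0.1003  0.1797]
bow [ 0.6265 -0.1063  0.0365] lens [ 0.747  -0.0007  0.012 ] pivot [0.5877 0.0068 0.056 ]
tool shift mm [ 99.6315 -11.4071  -6.4892] rows 2.4098839071213276
turn deg (tool axes) [ 0.2753 -0.2654 -0.3214]
```

arm_command --plan '[[[0.01, -0.003, -0.001, 0, 0, 0, 0], [0.02, -0.004, -0.001, 0, 0, 0, 0], [0.03, -0.003, -0.001, 0, 0, 0, 0], [0.03, -0.001, 0, 0, 0, 0, 0], [0.015, 0, 0, 0, 0, 0, 0], [0.01, 0, 0, 0, 0, 0, 0], [0.005, 0, 0, 0, 0, 0, 0], [0, 0, 0, 0, 0, 0, 0]]]'

```text
t: 19.97
tool_pos: [0.6675, -0.104, 0.0561]
tool_rot: [-0.11, 1.567, 0.116]
contact_force: [0.1, -0.3, 0.7]
opening: 0.0002
```

Run:
```python
from h import *
o=ctrl.get_obs();print(o["t"],o["tool_pos"],o["dq"],o["contact_force"],o["opening"])
goto([.660,-.113,.024],97.3)
```

```text
19.9667 [ 0.6675 -0.104   0.0561] [ 0.0078 -0.0013  0.0079 -0.0007  0.0042  0.0012] [ 0.124  -0.2692  0.6544] 0.0001985380642033589
tool shift mm [32.0704 -7.9213 -8.7116] rows 0.8192701062818144
turn deg (tool axes) [ 0.9154  0.0791 -0.2107]
```

arm_command --plan '[[[0.003, -0.0025, 0, 0.3, 0, 0, 0], [0.005, -0.0025, 0, 0.3, 0, 0, 0], [0.006, -0.0025, 0, 0.3, 0, 0, 0], [0.006, -0.001, 0, 0, 0, 0, 0], [0.006, 0, 0, 0, 0, 0, 0], [0.004, 0, 0, 0, 0, 0, 0], [0.002, 0, 0, 0, 0, 0, 0], [0, 0, 0, 0, 0, 0, 0]]]'

```text
t: 20.63
tool_pos: [0.6725, -0.114, 0.0264]
tool_rot: [-0.099, 1.559, 0.1]
contact_force: [-0.2, 0.9, 0.3]
opening: 0.0001
```

Run:
```python
from h import *
o=ctrl.get_obs();print(o["t"],o["tool_pos"],o["dq"],o["contact_force"],o["opening"])
goto([.645,-.113,.024],97.3)
```

```text
20.6333 [ 0.6725 -0.114   0.0264] [-0.0012  0.0037 -0.0017  0.0004 -0.0001  0.0003] [-0.2186  0.8864  0.2589] 7.209693265059279e-05
tool shift mm [  2.1759   4.4283 -27.2259] rows 0.6635337565693749
turn deg (tool axes) [-0.0459  0.5611 -0.0031]
```

arm_command --plan '[[[0.0003, 0.0007, -0.003, 0, 0.1, 0, 0], [0.0003, 0.0007, -0.003, 0, 0.1, 0, 0], [0.0003, 0.0007, -0.003, 0, 0.1, 0, 0], [0.0003, 0.0007, -0.003, 0, 0.1, 0, 0], [0.0003, 0.0005, -0.003, 0, 0, 0, 0], [0.0003, 0.0005, -0.002, 0, 0, 0, 0]]]'

```text
t: 21.13
tool_pos: [0.6541, -0.1121, 0.0252]
tool_rot: [-0.1, 1.565, 0.099]
contact_force: [-0.0, -0.8, -0.4]
opening: 0.0
```

arm_command --plan '[[[0.0002, 0.0001, -0.0015, 0, 0, 0, 0], [0.0002, 0.0001, -0.0015, 0, 0, 0, 0], [0.0002, 0.0001, -0.0015, 0, 0, 0, 0], [0.0002, 0.0001, -0.0015, 0, 0, 0, 0], [0.0002, 0.0001, -0.0015, 0, 0, 0, 0]]]'

```text
t: 21.55
tool_pos: [0.6465, -0.1128, 0.0249]
tool_rot: [-0.101, 1.562, 0.099]
contact_force: [1.7, -0.4, 0.9]
opening: 0.0001
```

arm_command --plan '[[[0.0002, 0, -0.0015, 0, 0, 0, 0], [0.0002, 0, -0.0015, 0, 0, 0, 0], [0.0002, 0, -0.0015, 0, 0, 0, 0], [0.0002, 0, -0.0015, 0, 0, 0, 0], [0.0002, 0, -0.0015, 0, 0, 0, 0]]]'

```text
t: 21.97
tool_pos: [0.6408, -0.1147, 0.0251]
tool_rot: [-0.102, 1.557, 0.097]
contact_force: [2.6, -0.8, -1.0]
opening: 0.0
```

arm_command --plan '[[[0.0003, 0, -0.0015, 0, 0.1, 0, 0], [0.0003, 0, -0.0015, 0, 0.1, 0, 0], [0.0003, 0, -0.0015, 0, 0.1, 0, 0], [0.0003, 0, -0.0015, 0, 0.1, 0, 0], [0.0003, 0, -0.0015, 0, 0.1, 0, 0]]]'

```text
t: 22.38
tool_pos: [0.6347, -0.1164, 0.0249]
tool_rot: [-0.104, 1.561, 0.095]
contact_force: [4.1, -1.0, -0.2]
opening: -0.0
```

arm_command --plan '[[[0.0003, 0, -0.0013, 0, 0.1, 0, 0], [0.0003, 0, -0.0013, 0, 0.1, 0, 0], [0.0003, 0, -0.0013, 0, 0.1, 0, 0], [0.0003, 0, -0.0013, 0, 0.1, 0, 0]]]'

```text
t: 22.72
tool_pos: [0.632, -0.1172, 0.0251]
tool_rot: [-0.105, 1.561, 0.094]
contact_force: [5.3, 0.1, -0.3]
opening: -0.0001
```

arm_command --plan '[[[0.0003, 0, -0.0018, 0, 0.1, 0, 0], [0.0003, 0, -0.0018, 0, 0.1, 0, 0], [0.0003, 0, -0.0018, 0, 0.1, 0, 0], [0.0003, 0, -0.0018, 0, 0.1, 0, 0]]]'

```text
t: 23.05
tool_pos: [0.6292, -0.1179, 0.0254]
tool_rot: [-0.106, 1.556, 0.092]
contact_force: [8.4, 0.6, -2.5]
opening: -0.0002
```

arm_command --plan '[[[0.0002, 0, -0.0018, 0, 0.2, 0, 0], [0.0002, 0, -0.0018, 0, 0.2, 0, 0], [0.0002, 0, -0.0018, 0, 0.2, 0, 0]]]'

```text
t: 23.3
tool_pos: [0.6281, -0.1181, 0.0257]
tool_rot: [-0.106, 1.555, 0.091]
contact_force: [8.8, -0.3, -3.2]
opening: 0.0002
```

Run:
```python
from h import *
o=ctrl.get_obs();print(o["t"],o["tool_pos"],o["contact_force"],o["wrist_torque"])
```

```text
23.3 [ 0.6281 -0.1181  0.0257] [ 8.8229 -0.3299 -3.2443] [ 0.0829 -1.4876  0.0622]
```

arm_command --plan '[[[0.0002, 0, -0.0023, 0, 0.2, 0, 0], [0.0002, 0, -0.0023, 0, 0.2, 0, 0], [0.0002, 0, -0.0023, 0, 0.2, 0, 0]]]'

```text
t: 23.55
tool_pos: [0.6263, -0.1185, 0.0258]
tool_rot: [-0.107, 1.552, 0.089]
contact_force: [9.6, 0.3, -3.9]
opening: -0.0003
```

arm_command --plan '[[[0.0005, 0, -0.0027, 0, 0.2, 0, 0], [0.0005, 0, -0.0027, 0, 0.2, 0, 0], [0.0005, 0, -0.0027, 0, 0.2, 0, 0]]]'

```text
t: 23.8
tool_pos: [0.6247, -0.1189, 0.0258]
tool_rot: [-0.108, 1.545, 0.087]
contact_force: [11.1, 0.8, -3.3]
opening: -0.0001
```

arm_command --plan '[[[0.0005, 0, -0.0028, 0, 0.3, 0, 0], [0.0005, 0, -0.0028, 0, 0.3, 0, 0]]]'

```text
t: 23.97
tool_pos: [0.6241, -0.119, 0.026]
tool_rot: [-0.108, 1.542, 0.085]
contact_force: [11.8, 0.6, -4.3]
opening: -0.0001
```

arm_command --plan '[[[0.0007, 0, -0.0031, 0, 0.3, 0, 0], [0.0007, 0, -0.0031, 0, 0.3, 0, 0]]]'

```text
t: 24.13
tool_pos: [0.6235, -0.1192, 0.0259]
tool_rot: [-0.108, 1.537, 0.084]
contact_force: [12.8, 0.9, -4.2]
opening: 0.0002
```

Run:
```python
from h import *
o=ctrl.get_obs();print(o["t"],o["tool_pos"],o["contact_force"],o["wrist_torque"])
M=T();print("along tool",M[:3,:3].T@o["contact_force"])
```

```text
24.1333 [ 0.6235 -0.1192  0.0259] [12.8048  0.8633 -4.1722] [ 0.1897 -2.0461  0.1209]
along tool [ 4.569  -0.6335 12.6822]
```

arm_command --plan '[[[0.0005, 0, -0.0015, 0, 0, 0, 0], [0.0003, 0, 0, 0, 0, 0, 0], [0, 0, 0.0015, 0, 0, 0, 0], [0, 0, 0.002, 0, 0, 0, 0], [0, 0, 0.002, 0, 0, 0, 0]]]'

```text
t: 24.55
tool_pos: [0.629, -0.1169, 0.0245]
tool_rot: [-0.106, 1.533, 0.085]
contact_force: [-0.5, -0.6, -0.1]
opening: 0.0
```

arm_command --plan '[[[0, 0, 0.006, 0, 0.2, 0, 0], [0, 0, 0.01, 0, 0.2, 0, 0], [0, 0, 0.012, 0, 0, 0, 0], [-0.01, 0, 0.008, 0, 0, 0, 0], [-0.03, 0, 0, 0, 0, 0, 0], [-0.04, 0, 0, 0, 0, 0, 0], [-0.04, 0, 0, 0, 0, 0, 0], [-0.03, 0, 0, 0, 0, 0, 0], [0, 0, 0, 0, 0, 0, 0], [0, 0, 0, 0, 0, 0, 0]]]'

```text
t: 25.38
tool_pos: [0.6581, -0.1084, 0.1781]
tool_rot: [-0.102, 1.565, 0.091]
contact_force: [0.2, -0.2, -0.5]
opening: 0.0001
```

Run:
```python
from h import *
o=ctrl.get_obs();print(o["t"],o["tool_pos"],o["contact_force"])
for cam in ["wrist","side","top"]:
  M,im=snap(cam,"e_"+cam)
  for th in ["tube","seat","moving_bow","fixed_bow"]:
    for d in mark_of(cam,th)[:1]: print(cam,th,round(d["conf"],2),w(M,d["at"]))
```

```text
25.3833 [ 0.6581 -0.1084  0.1781] [ 0.1809 -0.1911 -0.4998]
wrist tube 0.57 [0.6001 0.0893 0.0086]
wrist seat 0.81 [0.5983 0.0881 0.0107]
wrist moving_bow 0.73 [ 0.6119 -0.1184  0.0378]
wrist fixed_bow 0.91 [ 0.5724 -0.1228  0.0368]
side tube 0.88 [0.6048 0.0903 0.0067]
side seat 0.88 [0.5968 0.0866 0.0074]
side moving_bow 0.5 [ 0.6072 -0.1174  0.0362]
side fixed_bow 0.87 [ 0.5774 -0.1207  0.0322]
top tube 0.71 [0.5997 0.092  0.0066]
top seat 0.59 [0.5978 0.0892 0.0081]
top moving_bow 0.7 [0.596  0.0853 0.0068]
top fixed_bow 0.63 [0.5832 0.0066 0.0017]
```

View pics/e_wrist.png

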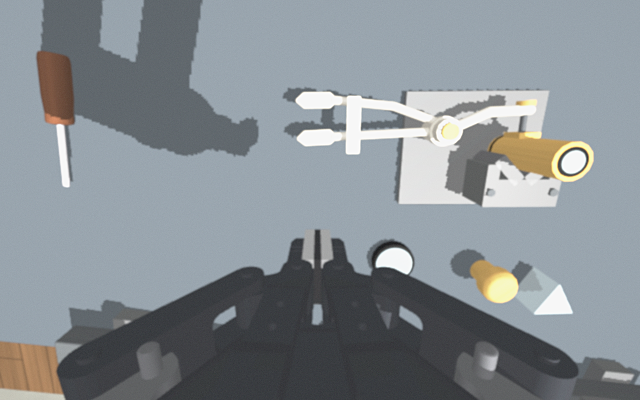

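The handle stayed shut: the moving bow is at (320,137), the fixed bow at (321,100), and the tube is in the V. I'll check which tooth holds it.

Run:
```python
from h import *
p,f,m=rayw(449,131,.056),rayw(319,100,.0365),rayw(320,137,.0365)
n=np.array([np.cos(.128),np.sin(.128)]);s=(m-f)[:2]@n; lx=s*1e3-30; print("sep",s,"lever",.2-np.arcsin(lx/125))
M=c2w("side");get_image("side")
for d in mark_of("side","tube")[:1]: print(w(M,d["at"]))
get_image("top");M=c2w("top")
for th in ["prism","lens_cell","eyepiece","square","lens_box","screwdriver"]:
    for d in mark_of("top",th)[:1]: print(th,round(d["conf"],2),w(M,d["at"]))
```

```text
sep 0.034877816717962744 lever 0.1609675558169385
[0.6017 0.0874 0.0021]
prism 0.51 [ 0.7604  0.1852 -0.0024]
lens_cell 0.65 [ 0.7466 -0.0069 -0.0014]
eyepiece 0.45 [0.7501 0.1144 0.0003]
square 0.64 [ 0.3844 -0.1926 -0.002 ]
lens_box 0.89 [0.541  0.3627 0.0013]
screwdriver 0.58 [ 0.6268 -0.3932 -0.0035]
```

Run:
```python
from station import *
print(finish_job(), ctrl.get_obs()["t"])
```

```text
the job is handed in; nothing more can be done
the job is handed in; nothing more can be done
```

The tube stands gripped in the V with the ratchet holding, and I've handed the job in; it returned no verdict.

**What I did:**
- I pressed the moving bow out of the teeth and carried it through the whole opening arc. Force on the tool peaked at 12.7 N vertical and 6.9 N sideways at the stops.
- I set the tube down between pad and V, about 3 mm short of the seat, and let go.
- I pushed the bow shut slowly to about 12.7 N sideways (with about 4.5 N along the finger), then backed off. The whole run took about 26 s of the 67 s allowed.

**Last checks:**
- **Handle:** it stayed shut after release. The lever measured between the 0.135 and 0.18 teeth: about 0.16 from picked pixels, and nearer 0.135 from the network points. I could not tell which tooth holds it.
- **Grip:** this was not measured directly. From the push force I work it out at about 8 to 17 N, inside the 5 to 20 N limits.
- **Tube:** it looks upright in the wrist picture. It is 2 to 4 mm from the seat by the wrist and top networks. The side network put it 8 mm off once and about 4 to 5 mm off on a second look. These readings are only good to about 4 mm each, so they do not prove the 4 mm limit.
- **Other things:** five of the six bystanders are within about 3 mm of their start positions. The lens cell was not measured at the start, but its final position agrees with the picture to about 6 mm, and nothing touched it.

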